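# Roll two tube rollers onto the lines of a bench mat

### The job

Two steel tubes lie on the black rubber bench mat and are to serve as rollers under a machine. With the fingertips, push each tube gently sideways so that it rolls until it rests along a painted white line, one tube on each line, with the line under its middle. Do not pinch, lift or skid the tubes, and leave the bolt, the nut and the chisel on the mat where they are.

Things in the scene. Friction and masses are not known exactly. Their poses are not given: they have to be found in the camera images.
- mat: black rubber bench mat, 300 x 560 mm, 6 mm thick, fixed on the bench; origin at the centre of its underside (bench level); its x axis runs parallel to both lines, y across them, z up
- line_left (a point): middle of the painted white line at the mat's +y half, on the mat's top face, 80 mm from the mat's centre; the line is 220 mm long and 4 mm wide, along the mat's x; axes as the mat's
- line_right (a point): the same for the line at the mat's -y half, 160 mm from the other line; axes as the mat's
- tube_a: a plain steel tube lying on the mat, 34 mm in diameter and 140 mm long, 250 to 490 g, its bore plugged with black at the ends; origin at its very centre (17 mm above the mat's top), own x axis along the tube; it lies within 4 degrees of the direction of the lines; its y and z turn as it rolls. Friction about 0.5; the rubber brakes rolling, so it stops within a few mm when the push ends. The two tubes are alike
- tube_b: the second tube, plain steel tube lying on the mat, 34 mm in diameter and 140 mm long, 250 to 490 g, its bore plugged with black at the ends; origin at its very centre (17 mm above the mat's top), own x axis along the tube; it lies within 4 degrees of the direction of the lines; its y and z turn as it rolls. Friction about 0.5; the rubber brakes rolling, so it stops within a few mm when the push ends. The two tubes are alike
- bolt: bystander: big steel bolt standing on its head on the mat; head 36 mm across and 13 mm high, shank 20 mm, 58 mm tall in all; origin under its centre. The two tubes and the bolt take three places in any order: outside the left line, outside the right line, and between the lines. A tube that lies between the lines goes outwards to the line that the other tube leaves free
- nut: bystander: round steel nut, 32 mm across, 16 mm high, near the mat's +x edge beyond the tubes' ends; origin under its centre
- chisel: bystander: steel cold chisel, 135 mm long, 12 mm thick, lying near the mat's -x edge across the tubes' direction; origin under its shaft's middle, own x along it
Not all that is in view belongs to the job. What is shaped like the tube_b but blue, purple or yellow is not meant.

How it is judged:
At the end, for the whole second after the job is handed in: One tube rests on each line: its centre within 8 mm of the line sideways and within 40 mm of the line's middle lengthwise, its axis within 0.12 rad of the line, lying on the mat and still ((((y of tube_a in the frame of line_left between -0.008 and 0.008 m and x of tube_a in the frame of line_left between -0.04 and 0.04 m and z of tube_a in the frame of line_left between 0.012 and 0.022 m and angle between the x axis of tube_a and the x axis of mat, either way round below 0.12 rad and linear speed of tube_a below 0.01 m/s and angular speed of tube_a below 0.5 rad/s) and (y of tube_b in the frame of line_right between -0.008 and 0.008 m and x of tube_b in the frame of line_right between -0.04 and 0.04 m and z of tube_b in the frame of line_right between 0.012 and 0.022 m and angle between the x axis of tube_b and the x axis of mat, either way round below 0.12 rad and linear speed of tube_b below 0.01 m/s and angular speed of tube_b below 0.5 rad/s)) or ((y of tube_b in the frame of line_left between -0.008 and 0.008 m and x of tube_b in the frame of line_left between -0.04 and 0.04 m and z of tube_b in the frame of line_left between 0.012 and 0.022 m and angle between the x axis of tube_b and the x axis of mat, either way round below 0.12 rad and linear speed of tube_b below 0.01 m/s and angular speed of tube_b below 0.5 rad/s) and (y of tube_a in the frame of line_right between -0.008 and 0.008 m and x of tube_a in the frame of line_right between -0.04 and 0.04 m and z of tube_a in the frame of line_right between 0.012 and 0.022 m and angle between the x axis of tube_a and the x axis of mat, either way round below 0.12 rad and linear speed of tube_a below 0.01 m/s and angular speed of tube_a below 0.5 rad/s)))); the robot touches nothing.
It fails at once if a tube is lifted (its centre more than 9 mm above its lying height) (height (world z) of any of tube_a, tube_b above 0.032 m).
It fails at once if a tube skids instead of rolling (over 20 mm/s while hardly turning) ((linear speed of tube_a above 0.02 m/s and angular speed of tube_a below 0.25 rad/s) or (linear speed of tube_b above 0.02 m/s and angular speed of tube_b below 0.25 rad/s)).
It fails at once if a tube is pinched or struck hard (over 30 N from the fingers) (contact force between the fingers and tube_a above 30 N or contact force between the fingers and tube_b above 30 N).
It fails at once if the bolt, the nut or the chisel is moved more than 20 mm (distance of any of bolt, nut, chisel from where it was at the start of the episode above 0.02 m).
It also fails if it takes over 61 s, if anything falls off the work surface, if the arm or the gripper's body presses on something with over 40 N, if the wrist force passes 120 N, or if a joint passes its speed limit or range.

### The arm

A 6-joint arm with a two-finger parallel gripper is mounted at the origin on the work surface. World frame = base frame: x ahead of the robot, y to its left, z up, the work surface at z = 0. Lengths are in m, angles in rad, forces in N, time in s.
With the tool pointing down it reaches from about 0.375 to 0.9 m from the base axis. Payload 3.1 kg.
Tool frame: the origin (TCP) lies on the centre line of the jaws, within the pads' length; the fingertips stand 8 mm ahead of it and the grasp point (between the pads) lies 11 mm behind it; z points along the fingers, y is the line along which they close (so a half turn about z gives the same grasp; the last joint's range is limited). The gripper opens to 85 mm and grips with 20 to 120 N. Pads are 22 mm wide; open, the fingers measure 114 mm over their backs; the gripper's body (76 mm by 85 mm) begins 54 mm behind the grasp point. The pads swing forward as they close: fully open they stand 13 mm farther back than shut.
Start: joints at [0.979, 0.527, 1.433, -0, 1.181, -0.178], TCP at [0.251, 0.572, 0.239] pointing down, gripper open.
Joint ranges: [-3.08, 3.08], [-0.75, 2.2], [0.22, 2.44], [-1.43, 4.57], [0, 2.65], [-2.85, 2.85]. Speed limits (rad/s): [2.79, 2.79, 3.14, 3.14, 3.14, 3.14].

### API

Orientations are given as a unit quaternion [x, y, z, w].
In Python, from station import * gives the robot as it stands.
- The arm moves only by the tool play_rows, never from a script. Its argument "rows" is a list of rows, each a list of 3 entries, a list of its own where there are three numbers: the turn, a rotation vector about the tool's x, y, z in degrees, then the shift along the tool's x, y, z in mm, then the closure, from 0 (fully open) to 1 (shut). In form: [[[ax, ay, az], [dx, dy, dz], jaw], ...]. A call has 1 to 12 rows; each row shifts and turns the commanded pose from where the row before left it, along the tool's axes as they then stand; what a row does not reach is not made up. A row lasts 1/12 s, in which the tool goes at most 41.7 mm and 7.16 degrees, less where a joint would pass 70% of its speed; a pose out of reach is approached as far as the arm can. A call with a gripper value outside its range is refused whole. The fingers move at their own pace and stop on an object; "grip_force" is the grip in N (left out, the last holds). Time passes only in rows, so rows that do not move let the fingers close. It gives the time, the measured TCP pose, the force, the opening and the grip force at its end, in the units of the state.
- sense(): the state, without advancing time (a new reading comes with each control period).
- snapshot(name): name is "scene" or "top" or "wrist"; returns (picture, depth): 384x512x3 uint8, red, green, blue; 384x512 float32, m along the optical axis (not along the pixel's ray), 0 where there is no reading.
- get_calibration(name): a dict with "vfov" (degrees; the focal length in pixels is half the picture's height over the tangent of half this angle, whatever the lens; pixels are square), "cx", "cy" (the principal point, pixels), "xyz" and "attitude" of the camera in the world. Camera axes: x right, y down, z forward; pixel columns grow to the right and rows downward; lengths in m; the calibration is good to about 2 mm. The wrist camera is an equidistant fisheye: a pixel r from the principal point sees the ray r / f radians off the axis. A picture is of the moment at which its call begins: read the wrist's pose just before it. get_calibration takes no time and is no camera call; for the wrist camera it gives the pose at the moment of the call.
- sign_off(): hands the job in; it is judged then, once.
The state is a dict: "t": time; "q": joint angles; "qd": joint speeds; "tau": joint torques, N m; "tcp_pos": TCP position; "tool_rot": TCP orientation; "force": force on the tool from outside, world axes, zero at the start; "ft_torque": the same for the moment, N m; "finger_gap": opening from 0.0 (shut) to 1.0 (fully open); "gripper_force": force on a finger pad.
Only numpy, scipy, OpenCV 4.12 (cv2) and the standard library are available. Lean on these libraries where they do the work, as an engineer would, in place of code of your own. Each camera call takes 0.05 s, during which the arm holds its last target. There are 200 camera calls.

## Working session

There is one attempt and no reset: what is moved stays moved. The work goes in short steps, Python scripts to look and compute and a tool call to move; the robot and the scene stay as the last step left them, time stands still between calls to the robot, and variables do not carry over. Pictures are saved under pics/ and viewed, at most 10 in all, crops included, and the job is handed in when it is done.

Besides the shell and the picture viewer there is one more tool, called after "Call:" by a JSON object that holds its "op" and its "data". play_rows: Moves the arm, as the interface text tells. Its arguments: {"type":"object","properties":{"rows":{"type":"array","items":{"type":"array"}},"grip_force":{"type":"number"}},"required":["rows"]}

```bash
mkdir -p pics
cat > h.py <<'E'
from station import *
import numpy as np, cv2
from scipy.spatial.transform import Rotation as R
def cal(n):
    c=get_calibration(n); a=np.array(c['attitude'],float)
    M=R.from_quat(a).as_matrix() if a.size==4 else a.reshape(3,3)
    return c,192/np.tan(np.radians(c['vfov'])/2),M,np.array(c['xyz'])
def ray(n,uv,z,C=None):
    c,f,M,p=C or cal(n); uv=np.atleast_2d(uv).astype(float)
    d=np.c_[(uv[:,0]-c['cx'])/f,(uv[:,1]-c['cy'])/f,np.ones(len(uv))]@M.T
    return p+d*((z-p[2])/d[:,2])[:,None]
def save(n,f):
    p,d=snapshot(n); cv2.imwrite('pics/'+f,p[:,:,::-1]); np.save('pics/'+f+'.npy',d); return p,d
E
python3 - <<'E'
from h import *
print(get_calibration('top'),get_calibration('scene')); s=sense(); print(s)
a,_=save('top','top1.png'); b,_=save('scene','scene1.png')
E
```

```text
{'vfov': 52.47578390310514, 'cx': 249.55218448662853, 'cy': 193.78002083377254, 'xyz': array([0.38830177, 0.06938812, 1.01675877]), 'attitude': array([ 0.71369484, -0.69634779,  0.05411887, -0.05301493])} {'vfov': 50.829600476636465, 'cx': 256.1953588981971, 'cy': 191.2368123227732, 'xyz': array([ 1.03401735, -0.35019963,  0.67400565]), 'attitude': array([ 0.82502954,  0.38841848, -0.16656721, -0.37511692])}
{'t': 0.0, 'q': array([ 9.78504083e-01,  5.28514380e-01,  1.43389599e+00,  1.05532996e-05,
        1.18139340e+00, -1.78501713e-01]), 'qd': array([-0.00168818, -0.00232856, -0.0002    , -0.00091865,  0.00042278,
       -0.00088671]), 'tau': array([-5.29053450e-04, -4.42353129e+01, -1.78023845e+01, -5.20066533e-05,
        8.41783796e-03,  4.36635816e-06]), 'tcp_pos': array([0.25087889, 0.5716787 , 0.23830598]), 'tool_rot': array([ 2.05424214e-01,  9.78672402e-01, -1.02262932e-03, -4.20130260e-04]), 'force': array([-0.2559707 , -0.58163904,  0.33834334]), 'ft_torque': array([ 0.03212468, -0.02219468,  0.01801146]), 'gripper_force': 0.0, 'finger_gap': 1.000134848192677}
```

View pics/top1.png

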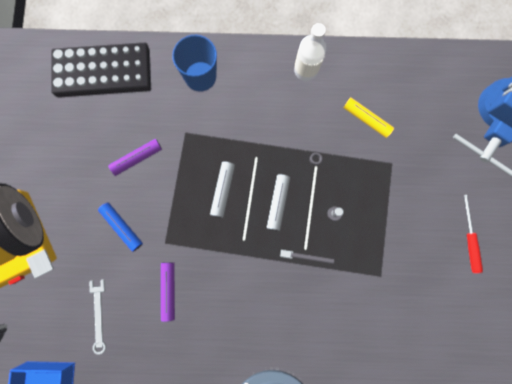

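View pics/scene1.png

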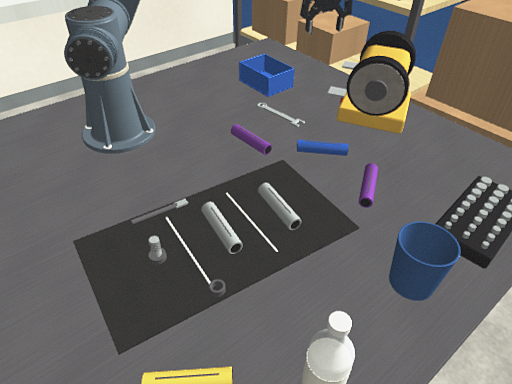

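The top view shows the candidates for the tubes:
- Bare-steel cylinders on the mat at (222,189) and (278,202). I choose these two.
- Blue (120,227), purple (135,157), purple (168,292) and yellow (369,118) cylinders are decoys.

The white lines are at (250,199) and (311,208). The bolt is at (336,212), the nut at (316,158) and the chisel at (305,257). Both tubes therefore move to the right in the image, which is about -y.

```bash
cat > m.py <<'E'
from h import *
def measure(p):
    C=cal('top'); g=p.astype(int); mn=g.min(2)
    roi=np.zeros(mn.shape,np.uint8); cv2.fillPoly(roi,[np.array([[188,138],[388,166],[378,270],[170,240]])],1)
    m=((mn>75)&(roi>0)).astype(np.uint8)
    n,l,st,ce=cv2.connectedComponentsWithStats(m,connectivity=8); out=[]
    for i in range(1,n):
        if st[i,4]<40: continue
        ys,xs=np.where(l==i); r=cv2.minAreaRect(np.c_[xs,ys].astype(np.float32)); 
        big=min(r[1])>8
        P=ray('top',np.c_[xs,ys],.023 if big and st[i,4]>400 else .006,C)[:,:2]
        rc=cv2.minAreaRect((P*1000).astype(np.float32)); b=cv2.boxPoints(rc)
        e=[b[1]-b[0],b[2]-b[1]]; a=max(e,key=np.linalg.norm); ang=np.degrees(np.arctan2(a[1],a[0])); ang=(ang+90)%180-90
        out.append((np.array(rc[0]),ang,sorted(rc[1]),ce[i].round(1),st[i,4],(P.mean(0)*1000)))
    return out
E
python3 - <<'E'
from m import *
p=cv2.imread('pics/top1.png')[:,:,::-1]
for o in measure(p): print(*[np.round(x,1) for x in o])
g=p.max(2); m=(g<45).astype(np.uint8); m=cv2.morphologyEx(m,cv2.MORPH_CLOSE,np.ones((21,21)))
c=max([c for c in cv2.findContours(m,0,2)[0] if cv2.pointPolygonTest(c,(270,200),False)>0],key=cv2.contourArea)
P=ray('top',c[:,0],.006)[:,:2]*1000; print('mat',cv2.minAreaRect(P.astype(np.float32)))
cv2.imwrite('pics/crop.png',cv2.resize(cv2.imread('pics/top1.png')[130:280,160:400],None,fx=3.3,fy=3.3,interpolation=2))
E
```

```text
[522.9 -93.1] -3.7 [ 34.4 248.1] [311.1 199.8] 512 [529.2 -89.3]
[532.1  68.5] -7.2 [ 13.3 228.3] [249.8 198.6] 434 [530.7  68.7]
[552.8 141.5] -10.5 [ 39.4 150.8] [221.8 188.7] 864 [551.8 141.7]
[522.5  -3.9] -10.3 [ 38.5 151.1] [277.8 201.7] 862 [521.6  -3.6]
[ 497.7 -154.3] -88.6 [36.6 42.4] [335.  212.8] 210 [ 498.2 -154.1]
[385.3 -80.2] 83.4 [ 20.9 142.3] [304.3 256.1] 351 [384.7 -74.6]Traceback (most recent call last):
  File "<stdin>", line 5, in <module>
ValueError: max() iterable argument is empty
```

Run:
```python
from m import *
p=cv2.imread('pics/top1.png')[:,:,::-1]
C=cal('top'); g=p.max(2); print(g[230,200],g[260,160])
m=(g<50).astype(np.uint8); m=cv2.morphologyEx(m,cv2.MORPH_OPEN,np.ones((3,3)))
n,l,st,ce=cv2.connectedComponentsWithStats(m); i=l[230,200]; ys,xs=np.where(l==i)
P=ray('top',np.c_[xs,ys],.006,C)[:,:2]*1000; print('mat',cv2.minAreaRect(P.astype(np.float32)))
mn=p.min(2)
def fit(poly):
    r=np.zeros(mn.shape,np.uint8); cv2.fillPoly(r,[np.array(poly)],1); ys,xs=np.where((r>0)&(mn>75))
    P=ray('top',np.c_[xs,ys],.006,C)[:,:2]*1000; vx,vy,x,y=cv2.fitLine(P.astype(np.float32),cv2.DIST_L2,0,.01,.01).ravel()
    s=(P-[x,y])@[vx,vy]; print('line',x,y,np.degrees(np.arctan(vy/vx)),s.min(),s.max())
fit([[250,150],[262,150],[254,246],[240,246]]); fit([[311,167],[322,167],[311,254],[301,254]])
cv2.imwrite('pics/crop.png',cv2.resize(cv2.imread('pics/top1.png')[130:280,160:400],None,fx=3.3,fy=3.3,interpolation=2))
```

```text
68 134
mat ((586.7698364257812, 50.85028076171875), (1026.8104248046875, 1451.822021484375), 1.5325251817703247)
line 530.7394 68.73388 -7.278028 -112.80822120126489 115.49629120231111
line 505.40228 -89.34936 -7.316155 -117.59974171627573 115.10717057613238
```

View pics/crop.png

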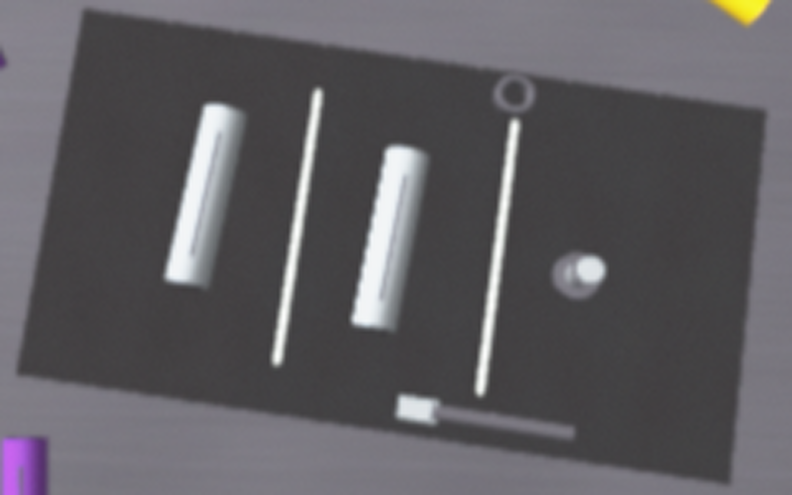

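The crop confirms two bare steel tubes, A at (205,195) and B at (390,238), with the white lines free at (298,228) and (498,258). The nut is at (513,93), the chisel at (480,415) and the bolt at (578,272). B rolls about 87 mm to the right line, and A about 75 mm to the left line. I'll do B first, with two open fingers pushing along its axis.

Call:
{"op": "play_rows", "data": {"rows": [[[0,0,7],[0,0,0],0.3],[[0,0,7],[0,0,0],0.3],[[0,0,7],[0,0,0],0.3],[[0,0,7],[0,0,0],0.3],[[0,0,7],[0,0,0],0.3],[[0,0,7],[0,0,0],0.3],[[0,0,7],[0,0,0],0.3],[[0,0,7],[0,0,0],0.3],[[0,0,7],[0,0,0],0.3],[[0,0,7],[0,0,0],0.3],[[0,0,6.7],[0,0,0],0.3],[[0,0,0],[0,0,0],0.3]]}}

```text
t: 1.1
tcp_pos: [0.2511, 0.5719, 0.2388]
tool_rot: [0.769, 0.639, -0.001, 0.0]
force: [0.0, -0.1, -0.8]
finger_gap: 0.703
gripper_force: 0.0
```

```bash
cat > go.py <<'E'
from h import *
import sys
s=sense(); t=np.array(s['tcp_pos'])*1000; M=R.from_quat(s['tool_rot']).as_matrix()
print('t',s['t'],'tcp',t.round(1),'yaw y',np.degrees(np.arctan2(M[1,1],M[0,1])).round(2),'zdir',M[:,2].round(4),'F',np.round(s['force'],1),'gap',round(s['finger_gap'],3))
if len(sys.argv)>3: print('tool shift',(M.T@(np.array(sys.argv[1:4],float)-t)).round(1))
E
python3 go.py 528.8 35.7 239
```

```text
t 1.1 tcp [251.1 571.9 238.8] yaw y -10.52 zdir [-7.e-04 -1.e-03 -1.e+00] F [ 0.  -0.1 -0.8] gap 0.703
tool shift [-4.765e+02  3.710e+02  1.000e-01]
```

Call:
{"op": "play_rows", "data": {"rows": [[[0,0,0],[-31.8,24.7,0],0.3],[[0,0,0],[-31.8,24.7,0],0.3],[[0,0,0],[-31.8,24.7,0],0.3],[[0,0,0],[-31.8,24.7,0],0.3],[[0,0,0],[-31.8,24.7,0],0.3],[[0,0,0],[-31.8,24.7,0],0.3],[[0,0,0],[-31.8,24.7,0],0.3],[[0,0,0],[-31.8,24.7,0],0.3],[[0,0,0],[-31.8,24.7,0],0.3],[[0,0,0],[-31.8,24.7,0],0.3],[[0,0,0],[-31.8,24.7,0],0.3],[[0,0,0],[-31.8,24.7,0],0.3]]}}

```text
t: 2.1
tcp_pos: [0.4742, 0.1415, 0.2393]
tool_rot: [0.767, 0.641, -0.0, -0.0]
force: [0.5, -0.0, -0.1]
finger_gap: 0.699
gripper_force: 0.0
```

Call:
{"op": "play_rows", "data": {"rows": [[[0,0,0],[-31.8,24.7,0],0.3],[[0,0,0],[-31.8,24.7,0],0.3],[[0,0,0],[-31.8,24.7,0],0.3],[[0,0,0],[0,0,0],0.3],[[0,0,0],[0,0,35],0.3],[[0,0,0],[0,0,35],0.3],[[0,0,0],[0,0,35],0.3],[[0,0,0],[0,0,35],0.3],[[0,0,0],[0,0,20],0.3],[[0,0,0],[0,0,0],0.3]]}}

```text
t: 2.93
tcp_pos: [0.5261, 0.0367, 0.0751]
tool_rot: [0.768, 0.641, -0.003, -0.004]
force: [-0.3, 0.2, -0.0]
finger_gap: 0.702
gripper_force: 0.0
```

```bash
python3 - <<'E'
from h import *
print(get_calibration('wrist')); save('wrist','w1.png'); save('scene','scene2.png')
E
python3 go.py 528.8 35.7 25
```

```text
{'vfov': 65.70646984690485, 'cx': 257.34598064742266, 'cy': 193.61041230536716, 'xyz': array([0.54030605, 0.11744392, 0.21034049]), 'attitude': array([ 0.9832098 , -0.08783118, -0.01895545,  0.15882338])}
t 3.0333 tcp [529.2  36.3  78.9] yaw y -10.31 zdir [-1.7e-03  2.0e-04 -1.0e+00] F [ 0.3 -0.7 -0.3] gap 0.698
tool shift [-0.7 -0.2 53.9]
```

View pics/w1.png

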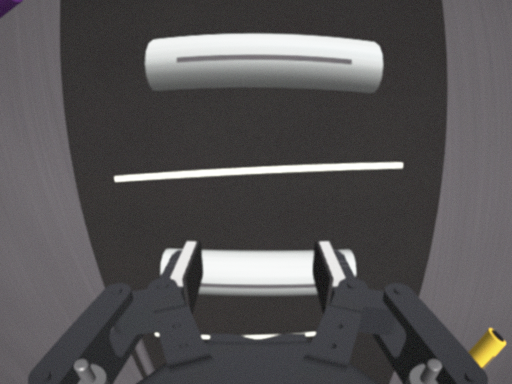

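The wrist view shows both fingers at (185,280) and (330,280), centred lengthwise on tube B (258,272) and on its near side. The left line at (258,172) and tube A at (264,63) are clear. I'll go down now.

Call:
{"op": "play_rows", "data": {"rows": [[[0,0,0],[0,0,15],0.3],[[0,0,0],[0,0,15],0.3],[[0,0,0],[0,0,12],0.3],[[0,0,0],[0,0,8],0.3],[[0,0,0],[0,0,5],0.3],[[0,0,0],[0,0,4],0.3],[[0,0,0],[0,0,0],0.3],[[0,0,0],[0,0,0],0.3]]}}

```text
t: 3.7
tcp_pos: [0.5299, 0.0361, 0.0209]
tool_rot: [0.768, 0.64, 0.0, 0.0]
force: [-0.3, -0.9, 0.2]
finger_gap: 0.698
gripper_force: 0.0
```

```bash
python3 go.py 528.8 35.7 19
python3 - <<'E'
from h import *
p,_=save('scene','scene3.png')
cv2.imwrite('pics/s3.png',cv2.resize(cv2.cvtColor(p,4)[150:310,100:320],None,fx=3,fy=3,interpolation=2))
E
```

```text
t 3.7 tcp [529.9  36.1  20.9] yaw y -10.39 zdir [ 1.1e-03 -2.0e-04 -1.0e+00] F [-0.3 -0.9  0.2] gap 0.698
tool shift [-0.6 -1.   1.9]
```

View pics/s3.png

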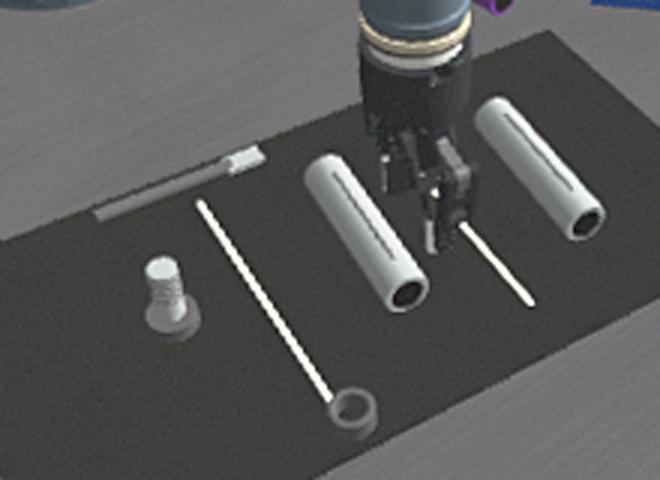

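The scene crop shows the fingers standing at (440,230), between tube B (365,235) and the left line, touching nothing. I'll push gently at about 15 mm/s.

Call:
{"op": "play_rows", "data": {"rows": [[[0,0,0],[-1.3,0,1],0.3],[[0,0,0],[-1.3,0,1],0.3],[[0,0,0],[-1.3,0,0],0.3],[[0,0,0],[-1.3,0,0],0.3],[[0,0,0],[-1.3,0,0],0.3],[[0,0,0],[-1.3,0,0],0.3],[[0,0,0],[-1.3,0,0],0.3],[[0,0,0],[-1.3,0,0],0.3],[[0,0,0],[-1.3,0,0],0.3],[[0,0,0],[-1.3,0,0],0.3],[[0,0,0],[-1.3,0,0],0.3],[[0,0,0],[-1.3,0,0],0.3]]}}

```text
t: 4.75
tcp_pos: [0.5267, 0.0207, 0.0183]
tool_rot: [0.768, 0.64, 0.0, -0.0]
force: [0.2, -0.7, 0.4]
finger_gap: 0.697
gripper_force: 0.0
```

Call:
{"op": "play_rows", "data": {"rows": [[[0,0,0],[-1.3,0,0],0.3],[[0,0,0],[-1.3,0,0],0.3],[[0,0,0],[-1.3,0,0],0.3],[[0,0,0],[-1.3,0,0],0.3],[[0,0,0],[-1.3,0,0],0.3],[[0,0,0],[-1.3,0,0],0.3],[[0,0,0],[-1.3,0,0],0.3],[[0,0,0],[-1.3,0,0],0.3],[[0,0,0],[-1.3,0,0],0.3],[[0,0,0],[-1.3,0,0],0.3],[[0,0,0],[-1.3,0,0],0.3],[[0,0,0],[-1.3,0,0],0.3]]}}

```text
t: 5.75
tcp_pos: [0.5238, 0.0053, 0.0183]
tool_rot: [0.768, 0.64, -0.0, -0.0]
force: [0.1, 0.6, 0.1]
finger_gap: 0.704
gripper_force: 0.1
```

```bash
python3 go.py
python3 - <<'E'
from m import *
for o in measure(snapshot('top')[0]): print(*[np.round(x,1) for x in o])
E
```

```text
t 5.75 tcp [523.8   5.3  18.3] yaw y -10.41 zdir [-0.  0. -1.] F [0.1 0.6 0.1] gap 0.704
[544.8 200.1] -6.9 [106.7 272.7] [196.8 189.2] 3747 [549.7 206.2]
[513.3 -66.2] 83.2 [272.4 420.8] [302.5 208. ] 16667 [507.7 -67. ]
```

Call:
{"op": "play_rows", "data": {"rows": [[[0,0,0],[-1.3,0,0],0.3],[[0,0,0],[-1.3,0,0],0.3],[[0,0,0],[-1.3,0,0],0.3],[[0,0,0],[-1.3,0,0],0.3],[[0,0,0],[-1.3,0,0],0.3],[[0,0,0],[-1.3,0,0],0.3],[[0,0,0],[-1.3,0,0],0.3],[[0,0,0],[-1.3,0,0],0.3],[[0,0,0],[-1.3,0,0],0.3],[[0,0,0],[-1.3,0,0],0.3],[[0,0,0],[-1.3,0,0],0.3],[[0,0,0],[-1.3,0,0],0.3]]}}

```text
t: 6.8
tcp_pos: [0.521, -0.01, 0.0183]
tool_rot: [0.768, 0.64, 0.0, 0.0]
force: [0.4, 0.3, -0.2]
finger_gap: 0.704
gripper_force: 0.1
```

Call:
{"op": "play_rows", "data": {"rows": [[[0,0,0],[-1.3,0,0],0.3],[[0,0,0],[-1.3,0,0],0.3],[[0,0,0],[-1.3,0,0],0.3],[[0,0,0],[-1.3,0,0],0.3],[[0,0,0],[-1.3,0,0],0.3],[[0,0,0],[-1.3,0,0],0.3],[[0,0,0],[-1.3,0,0],0.3],[[0,0,0],[-1.3,0,0],0.3],[[0,0,0],[-1.3,0,0],0.3],[[0,0,0],[-1.3,0,0],0.3],[[0,0,0],[-1.3,0,0],0.3],[[0,0,0],[-1.3,0,0],0.3]]}}

```text
t: 7.8
tcp_pos: [0.5182, -0.0253, 0.0183]
tool_rot: [0.768, 0.64, 0.0, 0.0]
force: [0.0, 0.1, 0.6]
finger_gap: 0.697
gripper_force: 0.1
```

```bash
python3 go.py
python3 - <<'E'
from m import *
a,_=save('top','t4.png');b,_=save('scene','s4.png')
cv2.imwrite('pics/c4.png',cv2.cvtColor(np.hstack([cv2.resize(a[130:280,160:400],(400,250)),cv2.resize(b[150:310,100:320],(344,250))]),4))
E
```

```text
t 7.8 tcp [518.2 -25.3  18.3] yaw y -10.41 zdir [ 0. -0. -1.] F [0.  0.1 0.6] gap 0.697
```

View pics/c4.png

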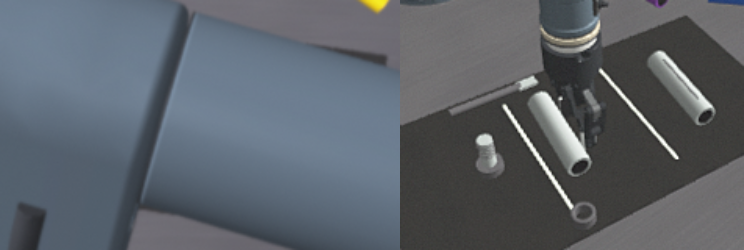

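Left half: the arm hides the top view. Right half (scene): tube B, with its end at (578,167), is rolling parallel toward the right line (540,155), and nothing else has moved. About 37 mm remain by contact geometry. I'll push 32 mm of that, slow down at the end, and then measure.

Call:
{"op": "play_rows", "data": {"rows": [[[0,0,0],[-1.3,0,0],0.3],[[0,0,0],[-1.3,0,0],0.3],[[0,0,0],[-1.3,0,0],0.3],[[0,0,0],[-1.3,0,0],0.3],[[0,0,0],[-1.3,0,0],0.3],[[0,0,0],[-1.3,0,0],0.3],[[0,0,0],[-1.3,0,0],0.3],[[0,0,0],[-1.3,0,0],0.3],[[0,0,0],[-1.3,0,0],0.3],[[0,0,0],[-1.3,0,0],0.3],[[0,0,0],[-1.3,0,0],0.3],[[0,0,0],[-1.3,0,0],0.3]]}}

```text
t: 8.9
tcp_pos: [0.5154, -0.0407, 0.0183]
tool_rot: [0.768, 0.64, -0.0, -0.0]
force: [0.4, -0.2, -0.9]
finger_gap: 0.699
gripper_force: 0.1
```

Call:
{"op": "play_rows", "data": {"rows": [[[0,0,0],[-1.3,0,0],0.3],[[0,0,0],[-1.3,0,0],0.3],[[0,0,0],[-1.3,0,0],0.3],[[0,0,0],[-1.3,0,0],0.3],[[0,0,0],[-1.3,0,0],0.3],[[0,0,0],[-1.3,0,0],0.3],[[0,0,0],[-1.3,0,0],0.3],[[0,0,0],[-1.3,0,0],0.3],[[0,0,0],[-1.3,0,0],0.3],[[0,0,0],[-1.2,0,0],0.3],[[0,0,0],[-0.9,0,0],0.3],[[0,0,0],[-0.6,0,0],0.3]]}}

```text
t: 9.9
tcp_pos: [0.5128, -0.0549, 0.0183]
tool_rot: [0.768, 0.64, 0.0, 0.0]
force: [0.1, 1.3, -0.4]
finger_gap: 0.699
gripper_force: 0.4
```

Call:
{"op": "play_rows", "data": {"rows": [[[0,0,0],[-0.4,0,0],0.3],[[0,0,0],[-0.3,0,0],0.3],[[0,0,0],[0,0,0],0.3],[[0,0,0],[0,0,0],0.3],[[0,0,0],[5,0,0],0.3],[[0,0,0],[15,0,0],0.3],[[0,0,0],[15,0,0],0.3]]}}

```text
t: 10.48
tcp_pos: [0.5191, -0.0208, 0.0183]
tool_rot: [0.769, 0.639, 0.0, 0.0]
force: [-1.0, 0.2, -0.3]
finger_gap: 0.709
gripper_force: 0.0
```

```bash
cat > sc.py <<'E'
from h import *
# tube ends from scene camera, in line frames
u=np.array([.9919,-.127]); v=np.array([.127,.9919])
def look(name):
    C=cal('scene'); p,_=save('scene',name); c,f,M,o=C
    # blobs of bright metal within mat area
    mn=p.min(2); m=(mn>95).astype(np.uint8)
    W=[[400,270],[400,-300],[680,-300],[680,270]]
    n,l,st,ce=cv2.connectedComponentsWithStats(m)
    for i in range(1,n):
        if not 60<st[i,4]<6000: continue
        ys,xs=np.where(l==i); P=ray('scene',np.c_[xs,ys],.023,C)[:,:2]*1000
        if not(350<P[:,0].mean()<720 and -260<P[:,1].mean()<330): continue
        rc=cv2.minAreaRect(P.astype(np.float32)); q=np.array(rc[0])
        print(ce[i].round(0),st[i,4],'rect',q.round(1),np.round(rc[1],1),round(rc[2],1),'rel L',((q-[531.2,68.7])@v).round(1),'R',((q-[505,-89])@v).round(1))
E
python3 go.py; python3 -c "
from sc import *
look('s5.png')
b=cv2.imread('pics/s5.png'); cv2.imwrite('pics/c5.png',cv2.resize(b[150:310,100:320],None,fx=3,fy=3,interpolation=2))"
```

```text
t 10.4833 tcp [519.1 -20.8  18.3] yaw y -10.5 zdir [ 1.e-04  0.e+00 -1.e+00] F [-1.   0.2 -0.3] gap 0.709
[278. 204.] 730 rect [545.2 141.7] [ 40.4 170.1] 78.6 rel L 74.2 R 233.9
[253. 223.] 198 rect [546.7  56.6] [  6.7 206.7] 82.7 rel L -10.0 R 149.7
[224. 213.] 73 rect [489.8  24.5] [11.5 47.7] 77.8 rel L -49.1 R 110.6
[191. 244.] 1040 rect [538.6 -87.6] [ 38.2 246.5] 80.8 rel L -154.1 R 5.7
[156. 249.] 317 rect [ 483.9 -150.1] [32.4 76.9] 77.8 rel L -223.0 R -63.3
```

View pics/c5.png

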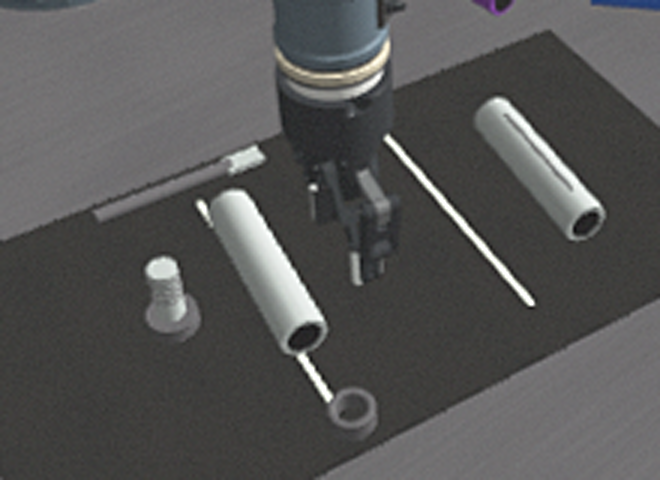

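Tube B now nearly covers the right line. Its bore end is at crop (304,337), and the line emerges at (203,212) and (315,380). I'll check the offset numerically from the bore centre.

```bash
python3 - <<'E'
from sc import *
for nm,e in (('B',[201.3,262.3]),('A',[100+585/3,150+222/3])):
    P=ray('scene',e,.023)[0,:2]*1000; c=P-70*np.array([.983,-.182]); print(nm,P,c,'v L',(c-[531.2,68.7])@v,'R',(c-[505,-89])@v)
# line points in scene
P=ray('scene',[[100+203/3,150+212/3],[100+318/3,150+385/3],[100+388/3,150+138/3],[100+532/3,150+303/3]],.006)[:,:2]*1000
print(P,(P-[505,-89])@v)
E
python3 go.py 559 181 120
```

```text
B [574.24942551 -95.15660304] [505.43942551 -82.41660304] v L -153.1641515114313 R 6.5858784885686825
A [616.92311529 126.95876096] [548.11311529 139.69876096] v L 72.57163663757919 R 232.3216666375792
[[ 413.9172685   -80.28305247]
 [ 601.67428406 -104.00669296]
 [ 435.60016134   80.31965712]
 [ 639.62906687   54.27123811]] [ -2.92116665  -2.60750467 159.13438839 159.20863257]
t 10.5333 tcp [519.  -18.2  18.3] yaw y -10.36 zdir [-3.e-04  8.e-04 -1.e+00] F [0.2 2.1 0.2] gap 0.703
tool shift [ 203.2    3.4 -101.5]
```

B is about 6–8 mm short, so I'll nudge it about 7 mm further from where I'm standing.

Call:
{"op": "play_rows", "data": {"rows": [[[0,0,0],[-10,0,0],0.3],[[0,0,0],[-10,0,0],0.3],[[0,0,0],[-8,0,0],0.3],[[0,0,0],[-4,0,0],0.3],[[0,0,0],[-1.3,0,0],0.3],[[0,0,0],[-1.3,0,0],0.3],[[0,0,0],[-1.3,0,0],0.3],[[0,0,0],[-1.3,0,0],0.3],[[0,0,0],[-1.3,0,0],0.3],[[0,0,0],[-1.3,0,0],0.3],[[0,0,0],[-1.3,0,0],0.3],[[0,0,0],[-1.3,0,0],0.3]]}}

```text
t: 11.53
tcp_pos: [0.5113, -0.0626, 0.0183]
tool_rot: [0.768, 0.64, 0.0, -0.0]
force: [-0.1, -0.6, -0.0]
finger_gap: 0.704
gripper_force: 0.1
```

Call:
{"op": "play_rows", "data": {"rows": [[[0,0,0],[-1.0,0,0],0.3],[[0,0,0],[-1.0,0,0],0.3],[[0,0,0],[-0.7,0,0],0.3],[[0,0,0],[-0.4,0,0],0.3],[[0,0,0],[0,0,0],0.3],[[0,0,0],[0,0,0],0.3],[[0,0,0],[8,0,0],0.3],[[0,0,0],[15,0,0],0.3],[[0,0,0],[10,0,-30],0.3],[[0,0,0],[10,0,-35],0.3],[[0,0,0],[15,0,-35],0.3]]}}

```text
t: 12.45
tcp_pos: [0.5203, -0.0079, 0.1185]
tool_rot: [0.768, 0.64, -0.001, -0.001]
force: [1.7, -0.5, -0.2]
finger_gap: 0.7
gripper_force: 0.0
```

```bash
python3 go.py 559 181 118
```

```text
t 12.45 tcp [520.3  -7.9 118.5] yaw y -10.44 zdir [-3.3e-03  6.0e-04 -1.0e+00] F [ 1.7 -0.5 -0.2] gap 0.7
tool shift [192.8   3.8   0.5]
```

Call:
{"op": "play_rows", "data": {"rows": [[[0,0,0],[32,0.6,0],0.3],[[0,0,0],[32,0.6,0],0.3],[[0,0,0],[32,0.6,0],0.3],[[0,0,0],[32,0.6,0],0.3],[[0,0,0],[32,0.6,0],0.3],[[0,0,0],[32,0.6,0],0.3],[[0,0,0],[0,0,0],0.3],[[0,0,0],[0,0,0],0.3]]}}

```text
t: 13.12
tcp_pos: [0.559, 0.1817, 0.1182]
tool_rot: [0.767, 0.642, -0.0, 0.0]
force: [-0.2, -0.4, -0.0]
finger_gap: 0.698
gripper_force: 0.0
```

```bash
python3 go.py 559 181 18
python3 - <<'E'
from m import *
p,_=save('top','t6.png'); C=cal('top'); mn=p.min(2); v=np.array([.127,.9919]); u=np.array([.9919,-.127])
m=(mn>130).astype(np.uint8); n,l,st,ce=cv2.connectedComponentsWithStats(m)
for i in range(1,n):
    ys,xs=np.where(l==i); P=ray('top',np.c_[xs,ys],.023,C)[:,:2]*1000; q=P.mean(0)
    if 60<st[i,4]<3000 and 380<q[0]<680 and -250<q[1]<260:
        rc=cv2.minAreaRect(P.astype(np.float32)); print(ce[i],st[i,4],rc,'R',(np.array(rc[0])-[505,-89])@v,(np.array(rc[0])-[505,-89])@u)
cv2.imwrite('pics/c6.png',cv2.resize(cv2.cvtColor(p,4)[130:280,160:400],None,fx=3.3,fy=3.3,interpolation=2))
E
```

```text
t 13.1167 tcp [559.  181.7 118.2] yaw y -10.18 zdir [ 0.e+00 -1.e-04 -1.e+00] F [-0.2 -0.4 -0. ] gap 0.698
tool shift [-7.000e-01  1.000e-01  1.002e+02]
[249.61774744 198.61433447] 293 ((529.8002319335938, 68.8929443359375), (8.806571960449219, 218.9327850341797), 82.76779174804688) R 159.7636409423828 4.546946124267578
[223.00742574 181.11881188] 404 ((560.4548950195312, 143.77685546875), (28.245973587036133, 131.2881622314453), 78.93457794189453) R 237.93413460693358 25.4430497253418
[310.96734694 208.04489796] 735 ((509.6375427246094, -89.49821472167969), (29.97707748413086, 217.37380981445312), 79.70006561279297) R 0.09478874359130858 4.6632518981933595
[336.56666667 211.74444444] 90 ((498.74578857421875, -153.09410095214844), (30.816394805908203, 20.861906051635742), 89.60696411132812) R -64.36922358551026 1.9363985076904302
[285.8255814  253.55813953] 86 ((390.1400451660156, -25.936159133911133), (17.453125, 30.384353637695312), 1.3928070068359375) R 47.96580949115753 -121.93869698982238
```

View pics/c6.png

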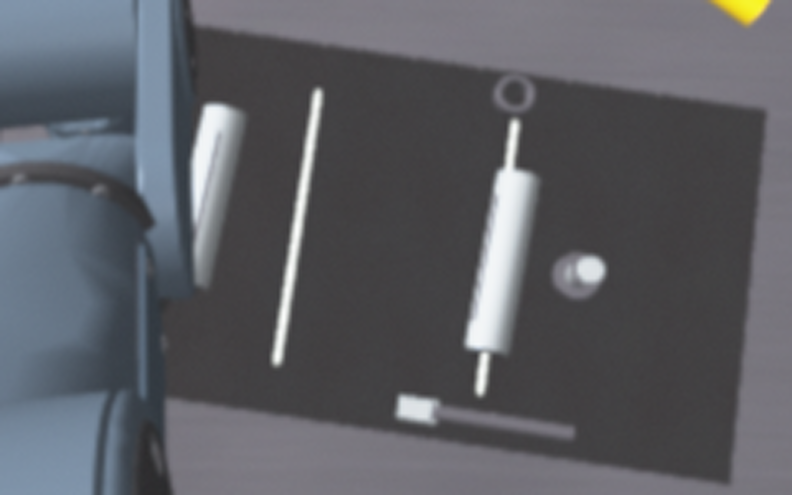

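B rests on the right line: centre about (502,261) in the crop against the line at (497,261), and that difference is mostly parallax. The nut, bolt and chisel haven't moved. Tube A is next, with the fingers on its outer side.

Call:
{"op": "play_rows", "data": {"rows": [[[0,0,0],[2,0,30],0.3],[[0,0,0],[0,0,30],0.3],[[0,0,0],[0,0,18],0.3],[[0,0,0],[0,0,12],0.3],[[0,0,0],[0,0,6],0.3],[[0,0,0],[0,0,4],0.3],[[0,0,0],[0,0,0],0.3],[[0,0,0],[-3,0,0],0.3],[[0,0,0],[-1.3,0,0],0.3],[[0,0,0],[-1.3,0,0],0.3],[[0,0,0],[-1.3,0,0],0.3],[[0,0,0],[-1.3,0,0],0.3]]}}

```text
t: 14.17
tcp_pos: [0.5586, 0.1733, 0.0189]
tool_rot: [0.768, 0.64, 0.0, 0.0]
force: [-0.4, 0.1, 0.5]
finger_gap: 0.703
gripper_force: 0.0
```

```bash
python3 go.py
python3 - <<'E'
from h import *
p,_=save('scene','s7.png'); w,_=save('wrist','w7.png')
cv2.imwrite('pics/c7.png',cv2.cvtColor(np.hstack([cv2.resize(p[130:290,180:360],(400,356)),cv2.resize(w,(400,356))]),4))
E
```

```text
t 14.1667 tcp [558.6 173.3  18.9] yaw y -10.41 zdir [ 1.e-03  1.e-04 -1.e+00] F [-0.4  0.1  0.5] gap 0.703
```

View pics/c7.png

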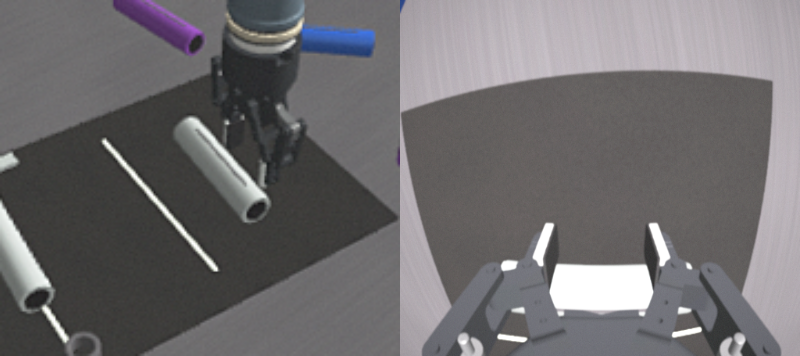

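The fingers stand just behind tube A (crop 265,175) and aligned with it. I'll roll it 79 mm.

Call:
{"op": "play_rows", "data": {"rows": [[[0,0,0],[-1.3,0,0],0.3],[[0,0,0],[-1.3,0,0],0.3],[[0,0,0],[-1.3,0,0],0.3],[[0,0,0],[-1.3,0,0],0.3],[[0,0,0],[-1.3,0,0],0.3],[[0,0,0],[-1.3,0,0],0.3],[[0,0,0],[-1.3,0,0],0.3],[[0,0,0],[-1.3,0,0],0.3],[[0,0,0],[-1.3,0,0],0.3],[[0,0,0],[-1.3,0,0],0.3],[[0,0,0],[-1.3,0,0],0.3],[[0,0,0],[-1.3,0,0],0.3]]}}

```text
t: 15.27
tcp_pos: [0.5555, 0.1579, 0.0183]
tool_rot: [0.768, 0.64, 0.0, 0.0]
force: [-0.6, -0.7, 0.7]
finger_gap: 0.701
gripper_force: 0.1
```

Call:
{"op": "play_rows", "data": {"rows": [[[0,0,0],[-1.3,0,0],0.3],[[0,0,0],[-1.3,0,0],0.3],[[0,0,0],[-1.3,0,0],0.3],[[0,0,0],[-1.3,0,0],0.3],[[0,0,0],[-1.3,0,0],0.3],[[0,0,0],[-1.3,0,0],0.3],[[0,0,0],[-1.3,0,0],0.3],[[0,0,0],[-1.3,0,0],0.3],[[0,0,0],[-1.3,0,0],0.3],[[0,0,0],[-1.3,0,0],0.3],[[0,0,0],[-1.3,0,0],0.3],[[0,0,0],[-1.3,0,0],0.3]]}}

```text
t: 16.27
tcp_pos: [0.5527, 0.1426, 0.0183]
tool_rot: [0.768, 0.64, -0.0, -0.0]
force: [0.3, -0.7, 0.1]
finger_gap: 0.705
gripper_force: 0.1
```

Call:
{"op": "play_rows", "data": {"rows": [[[0,0,0],[-1.3,0,0],0.3],[[0,0,0],[-1.3,0,0],0.3],[[0,0,0],[-1.3,0,0],0.3],[[0,0,0],[-1.3,0,0],0.3],[[0,0,0],[-1.3,0,0],0.3],[[0,0,0],[-1.3,0,0],0.3],[[0,0,0],[-1.3,0,0],0.3],[[0,0,0],[-1.3,0,0],0.3],[[0,0,0],[-1.3,0,0],0.3],[[0,0,0],[-1.3,0,0],0.3],[[0,0,0],[-1.3,0,0],0.3],[[0,0,0],[-1.3,0,0],0.3]]}}

```text
t: 17.27
tcp_pos: [0.5499, 0.1272, 0.0183]
tool_rot: [0.768, 0.64, -0.0, 0.0]
force: [0.1, -0.5, 0.1]
finger_gap: 0.7
gripper_force: 0.1
```

Call:
{"op": "play_rows", "data": {"rows": [[[0,0,0],[-1.3,0,0],0.3],[[0,0,0],[-1.3,0,0],0.3],[[0,0,0],[-1.3,0,0],0.3],[[0,0,0],[-1.3,0,0],0.3],[[0,0,0],[-1.3,0,0],0.3],[[0,0,0],[-1.3,0,0],0.3],[[0,0,0],[-1.3,0,0],0.3],[[0,0,0],[-1.3,0,0],0.3],[[0,0,0],[-1.3,0,0],0.3],[[0,0,0],[-1.3,0,0],0.3],[[0,0,0],[-1.3,0,0],0.3],[[0,0,0],[-1.3,0,0],0.3]]}}

```text
t: 18.27
tcp_pos: [0.547, 0.1119, 0.0183]
tool_rot: [0.768, 0.64, -0.0, -0.0]
force: [-0.4, 0.5, -0.3]
finger_gap: 0.699
gripper_force: 0.1
```

```bash
python3 go.py; python3 -c "
from sc import *
look('s8.png')"
```

```text
t 18.2667 tcp [547.  111.9  18.3] yaw y -10.41 zdir [-0.  0. -1.] F [-0.4  0.5 -0.3] gap 0.699
[284. 192.] 63 rect [523.3 180.9] [12.7 48.8] 75.6 rel L 110.3 R 270.0
[257. 215.] 995 rect [545.5  85.5] [ 64.2 216.8] 82.4 rel L 18.5 R 178.3
[187. 247.] 1029 rect [537.2 -96.6] [ 42.4 247. ] 82.9 rel L -163.2 R -3.5
[156. 249.] 320 rect [ 483.5 -150. ] [32.4 77.7] 77.8 rel L -223.0 R -63.2
```

Call:
{"op": "play_rows", "data": {"rows": [[[0,0,0],[-1.3,0,0],0.3],[[0,0,0],[-1.3,0,0],0.3],[[0,0,0],[-1.3,0,0],0.3],[[0,0,0],[-1.3,0,0],0.3],[[0,0,0],[-1.3,0,0],0.3],[[0,0,0],[-1.3,0,0],0.3],[[0,0,0],[-1.3,0,0],0.3],[[0,0,0],[-1.3,0,0],0.3],[[0,0,0],[-1.3,0,0],0.3],[[0,0,0],[-1.3,0,0],0.3],[[0,0,0],[-1.3,0,0],0.3],[[0,0,0],[-1.0,0,0],0.3]]}}

```text
t: 19.32
tcp_pos: [0.5443, 0.0968, 0.0183]
tool_rot: [0.768, 0.64, -0.0, -0.0]
force: [0.5, 0.6, 0.4]
finger_gap: 0.7
gripper_force: 0.2
```

Call:
{"op": "play_rows", "data": {"rows": [[[0,0,0],[-0.8,0,0],0.3],[[0,0,0],[-0.5,0,0],0.3],[[0,0,0],[-0.3,0,0],0.3],[[0,0,0],[0,0,0],0.3],[[0,0,0],[0,0,0],0.3],[[0,0,0],[10,0,0],0.3],[[0,0,0],[20,0,0],0.3],[[0,0,0],[20,0,-30],0.3],[[0,0,0],[20,0,-35],0.3],[[0,0,0],[20,0,-35],0.3],[[0,0,0],[35,0,0],0.3],[[0,0,0],[35,0,0],0.3]]}}

```text
t: 20.32
tcp_pos: [0.5748, 0.2548, 0.1217]
tool_rot: [0.769, 0.64, 0.003, 0.001]
force: [0.8, -0.7, -0.7]
finger_gap: 0.698
gripper_force: 0.0
```

Call:
{"op": "play_rows", "data": {"rows": [[[0,0,0],[35,0,0],0.3],[[0,0,0],[35,0,0],0.3],[[0,0,0],[35,0,0],0.3],[[0,0,0],[0,0,0],0.3],[[0,0,0],[0,0,0],0.3]]}}

```text
t: 20.73
tcp_pos: [0.5912, 0.3588, 0.118]
tool_rot: [0.767, 0.642, 0.0, 0.0]
force: [0.3, -0.0, 0.0]
finger_gap: 0.701
gripper_force: 0.0
```

```bash
python3 go.py
python3 - <<'E'
from m import *
p,_=save('top','t9.png'); C=cal('top'); mn=p.min(2).astype(float)
v=np.array([.127,.9919]); u=np.array([.9919,-.127])
for nm,L in (('L',[531.2,68.7]),('R',[505,-89])):
    # tube pixels: bright, within 30 mm of the line and away from line ends
    ys,xs=np.mgrid[130:285,160:400]; xs=xs.ravel(); ys=ys.ravel()
    P=ray('top',np.c_[xs,ys],.023,C)[:,:2]*1000-L; a=P@u; b=P@v; br=mn[ys,xs]
    k=(abs(b)<32)&(abs(a)<118)&(br>100)
    s=[];
    for a0 in range(-110,111,10):
        j=k&(abs(a-a0)<5)
        if j.sum(): s.append((a0,b[j].min().round(1),b[j].max().round(1),int(j.sum())))
    w=np.array([(a0,(lo+hi)/2) for a0,lo,hi,n in s if hi-lo>22])
    c=np.polyfit(w[:,0],w[:,1],1); print(nm,s); print('  tube x',w[:,0].min(),w[:,0].max(),'y at mid',np.polyval(c,w[:,0].mean()),'angle rad',c[0])
cv2.imwrite('pics/c9.png',cv2.resize(cv2.cvtColor(p,4)[130:280,160:400],None,fx=3.3,fy=3.3,interpolation=2))
E
```

```text
t 20.7333 tcp [591.2 358.8 118. ] yaw y -10.19 zdir [ 4.e-04  1.e-04 -1.e+00] F [ 0.3 -0.   0. ] gap 0.701
L [(-110, np.float64(-4.4), np.float64(3.9), 12), (-100, np.float64(-5.0), np.float64(5.1), 16), (-90, np.float64(-4.6), np.float64(4.5), 16), (-80, np.float64(-5.2), np.float64(4.9), 16), (-70, np.float64(-4.0), np.float64(20.7), 17), (-60, np.float64(-9.6), np.float64(24.8), 54), (-50, np.float64(-10.6), np.float64(23.4), 53), (-40, np.float64(-11.6), np.float64(24.2), 55), (-30, np.float64(-12.2), np.float64(23.3), 54), (-20, np.float64(-11.8), np.float64(22.8), 54), (-10, np.float64(-12.8), np.float64(21.8), 54), (0, np.float64(-13.8), np.float64(20.9), 53), (10, np.float64(-14.4), np.float64(21.3), 54), (20, np.float64(-15.0), np.float64(20.8), 53), (30, np.float64(-16.0), np.float64(19.8), 53), (40, np.float64(-15.6), np.float64(19.3), 53), (50, np.float64(-16.6), np.float64(18.3), 53), (60, np.float64(-17.3), np.float64(17.4), 51), (70, np.float64(-16.5), np.float64(17.8), 51), (80, np.float64(-12.3), np.float64(16.4), 33), (90, np.float64(-5.2), np.float64(4.7), 16), (10
[... 628 characters left out ...]
4(17.6), 54), (-10, np.float64(-18.7), np.float64(17.1), 55), (0, np.float64(-18.4), np.float64(16.2), 55), (10, np.float64(-19.3), np.float64(14.7), 53), (20, np.float64(-20.3), np.float64(15.7), 54), (30, np.float64(-20.0), np.float64(14.8), 54), (40, np.float64(-20.9), np.float64(13.6), 54), (50, np.float64(-21.8), np.float64(14.0), 52), (60, np.float64(-21.5), np.float64(13.4), 53), (70, np.float64(-20.2), np.float64(11.9), 47), (80, np.float64(-11.2), np.float64(7.4), 19), (90, np.float64(-1.8), np.float64(6.9), 15), (100, np.float64(-2.8), np.float64(7.5), 15), (110, np.float64(-2.1), np.float64(6.7), 15)]
  tube x -70.0 70.0 y at mid -1.1566666666666663 angle rad -0.051839285714285706
```

View pics/c9.png

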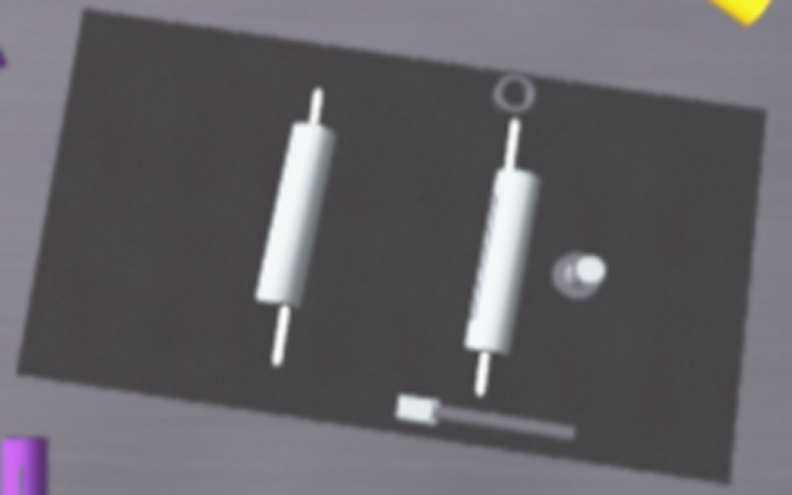

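Both tubes lie on their lines:
- **A:** about (295,213) in the crop, +3.8 mm sideways and 5 mm lengthwise from the line's middle, 0.052 rad off the line.
- **B:** about (502,261) in the crop, -1.2 mm sideways, 0.052 rad off the line.

Both are inside the limits, the bystanders haven't moved and the arm is clear, so I'm handing in.

```bash
python3 -c "
from station import *
print(sign_off())"
```

```text
the job is handed in; nothing more can be done
None
```

I rolled both tubes onto their lines and handed the job in: A is about 4 mm and B about 1 mm off centre, both 0.05 rad off the line, the bolt, nut and chisel did not visibly move, and no verdict came back.

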